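# Seat a test probe in the board jig's wide guide

## Task

Take the hand test probe out of its rest block and seat it, tip down, in the funnel-mouthed guide on the bridge of the board-test jig, so that its tip drops all the way onto the contact at the bottom of the hole. Keep hold of it until its tip is in the hole rather than dropping it in, then leave it standing there by itself. The two slimmer guides beside it have holes too fine for this probe.

Things in the scene. Friction and masses are not known exactly. Their poses are not given: they have to be found in the camera images.
- probe: the hand test probe, standing in its rest; 114 mm long, 90 g. Origin at its tip, z axis from tip to handle. Steel shaft 8 mm in diameter from 0 to 45 mm (last 5 mm tapered to a 3 mm tip), black round finger guard 30 mm in diameter from 45 to 50 mm, round grey handle 22 mm in diameter from 50 to 108 mm (where to grip), top at 114 mm.
- rest: black rest block 56 x 56 mm, 60 mm high, on a 76 x 76 x 6 mm foot, fixed to the bench; origin at the centre of its underside. A vertical hole 14 mm in diameter and 52 mm deep goes down from the middle of its top; the probe's guard lies on the top, so its tip starts 15 mm above the bench.
- wide_guide: funnel-mouthed steel guide, 42 mm high, fixed in one of three places on the jig's bridge. Origin on its vertical axis at its underside, 60 mm above the bench. Mouth 33 mm wide inside, 40 outside; it narrows over 15 mm of height to a round 11 mm hole with its floor (the contact) 3 mm above the origin. A seated probe's guard is 6 mm above the mouth.
- jig: board-test jig, fixed to the bench: grey base plate 170 x 215 x 8 mm with a green circuit board and, across the middle along its y axis, an aluminium bridge 40 x 205 mm, top 60 mm above the bench. Three guides 60 mm apart stand on it, each 42 mm high: the wide one and two slim ones (18 mm in diameter, 4 mm holes). Origin: centre of the plate's underside.
Mind the look-alikes: they are no part of the job. There is more than one size of the probe; the one meant has the size given above.

How it is judged:
By the outcome, as a careful person would: the job done as asked, in the order asked, and still so for the second after the job is handed in, with the robot touching nothing.
It also fails if it takes over 38 s, if anything falls off the work surface, if the arm or the gripper's body presses on something with over 40 N, if the wrist force passes 120 N, or if a joint passes its speed limit or range.

## Robot

A 6-joint arm with a two-finger parallel gripper is mounted at the origin on a cart in front of the work surface, level with it; the furniture and walls round the work are solid. World frame = base frame: x ahead of the robot, y to its left, z up, the work surface at z = 0. Lengths are in m, angles in rad, forces in N, time in s.
With the tool pointing down it reaches from about 0.35 to 0.975 m from the base axis. Payload 4.9 kg.
Tool frame: the origin (TCP) lies at the very end of the fingers, on their centre line; the grasp point (between the pads) lies 19 mm behind it; z points along the fingers, y is the line along which they close (so a half turn about z gives the same grasp; the last joint's range is limited). The gripper opens to 85 mm and grips with 20 to 120 N. Pads are 22 mm wide; open, the fingers measure 114 mm over their backs; the gripper's body (76 mm by 85 mm) begins 54 mm behind the grasp point. The pads swing forward as they close: fully open they stand 13 mm farther back than shut.
Start: joints at [-1.392, 0.053, 1.613, -0, 1.476, -0.119], TCP at [0.183, -0.597, 0.231] pointing down, gripper open.
Joint ranges: [-3.01, 3.01], [-1.01, 2.22], [0.06, 2.58], [-1.02, 4.17], [0.09, 2.62], [-3.14, 3.14]. Speed limits (rad/s): [2.57, 2.57, 3.14, 3.14, 3.14, 3.14].

## Interface

Orientations are given as a unit quaternion [w, x, y, z].
In Python, from plant import manip, vision, order gives the robot as it stands.
- The arm moves only by the tool play_rows, never from a script. Its argument "steps" is a list that holds one entry, the list of rows, each a list of 6 numbers: the shift along the tool's x, y, z in mm, then the turn, a rotation vector about the tool's x, y, z in degrees. A call has 1 to 12 rows; each row is the pose to reach, as a shift and turn from the pose commanded when the call began, along the tool's axes at that moment; what a row does not reach only later rows make up. A row lasts 1/12 s, in which the tool goes at most 41.7 mm and 7.16 degrees, less where a joint would pass 70% of its speed; a pose out of reach is approached as far as the arm can. A call with a gripper value outside its range is refused whole. "claw" is the gripper's target within -1 to 1 (fully open at 1, half-way at 0, shut at -1), set as the call begins (left out, the last holds). The fingers move at their own pace and stop on an object; the grip force is fixed at half the most. Time passes only in rows, so rows that repeat a pose let the fingers close. It gives the time, the measured TCP pose, the force, the opening and the grip force at its end, in the units of the state.
- manip.state(): the state, without advancing time (a new reading comes with each control period).
- vision.grab_frame(name): name is "side" or "top" or "wrist"; returns (picture, depth): 480x640x3 uint8, blue, green, red; 480x640 float32, m along the optical axis (not along the pixel's ray), 0 where there is no reading.
- vision.camera_info(name): a dict with "K" (3x3 intrinsics, pixels), "eye" and "orientation" of the camera in the world; the wrist camera has in their place "T_tool_cam" (4x4, takes a point from camera to tool coordinates, whose origin is the TCP and whose axes are the flange's). Camera axes: x right, y down, z forward; pixel columns grow to the right and rows downward; lengths in m; the calibration is good to about 2 mm. A picture is of the moment at which its call begins: read the wrist's pose just before it. camera_info takes no time and is no camera call.
- order.job_done(): hands the job in; it is judged then, once.
The state is a dict: "time": time; "joint_pos": joint angles; "joint_vel": joint speeds; "joint_efforts": joint torques, N m; "tool_pos": TCP position; "tool_rot": TCP orientation; "contact_force": force on the tool from outside, world axes, zero at the start; "ft_torque": the same for the moment, N m; "gripper_width": opening from 0.0 (shut) to 1.0 (fully open); "grasp_force": force on a finger pad.
Only numpy, scipy, OpenCV 4.12 (cv2) and the standard library are available. Lean on these libraries where they do the work, as an engineer would, in place of code of your own. Each camera call takes 0.05 s, during which the arm holds its last target. There are 200 camera calls.

## Working session

There is one attempt and no reset: what is moved stays moved. The work goes in short steps, Python scripts to look and compute and a tool call to move; the robot and the scene stay as the last step left them, time stands still between calls to the robot, and variables do not carry over. Pictures are saved under pics/ and viewed, at most 10 in all, crops included, and the job is handed in when it is done.

Besides the shell and the picture viewer there is one more tool, called after "Emit:" by a JSON object that holds its "fn" and its "kwargs", one argument or row to a line. play_rows: Moves the arm, as the interface text tells. Its arguments: {"type":"object","properties":{"steps":{"type":"array"},"claw":{"type":"number"}},"required":["steps"]}

```bash
mkdir -p pics; cat > h.py <<'E'
import numpy as np, cv2
from scipy.spatial.transform import Rotation as R
from plant import manip, vision, order
def Rq(q): return R.from_quat([q[1],q[2],q[3],q[0]]).as_matrix()
def cam(name,s=None):
    i=vision.camera_info(name);K=np.array(i['K'])
    if name=='wrist':
        T=np.array(i['T_tool_cam']);Rt=Rq(s['tool_rot'])
        return K,Rt@T[:3,:3],np.array(s['tool_pos'])+Rt@T[:3,3]
    o=np.array(i['orientation'])
    return K,(o if o.shape==(3,3) else Rq(o)),np.array(i['eye'])
def cloud(d,K,Rc,e):
    v,u=np.mgrid[0:480,0:640]
    p=np.stack([(u-K[0,2])/K[0,0]*d,(v-K[1,2])/K[1,1]*d,d],-1)
    return p@Rc.T+e
def ray(u,v,z,K,Rc,e):
    r=Rc@np.array([(u-K[0,2])/K[0,0],(v-K[1,2])/K[1,1],1]); return e+r*(z-e[2])/r[2]
E
python3 - <<'E'
from h import *
s=manip.state();print({k:np.round(v,3) for k,v in s.items()})
for n in ('top','side'):
    im,d=vision.grab_frame(n);cv2.imwrite(f'pics/{n}0.png',im);np.save(f'{n}0.npy',d)
    K,Rc,e=cam(n);print(n,K[0,0],e,np.round(Rc,3).tolist())
E
```

```text
{'time': np.float64(0.0), 'joint_pos': array([-1.392,  0.053,  1.614,  0.   ,  1.476, -0.119]), 'joint_vel': array([-0.002,  0.001,  0.001,  0.   , -0.   ,  0.002]), 'joint_efforts': array([-1.0000e-03, -3.9368e+01, -3.7018e+01, -0.0000e+00,  7.0000e-03,
       -0.0000e+00]), 'tool_pos': array([ 0.183, -0.597,  0.23 ]), 'tool_rot': array([-0.001,  0.989,  0.148, -0.   ]), 'contact_force': array([-0.617,  0.856,  0.012]), 'ft_torque': array([-0.031,  0.005, -0.012]), 'grasp_force': np.float64(0.0), 'gripper_width': np.float64(1.002)}
top 507.20566929500535 [ 0.34810339 -0.02974497  0.97896456] [[-0.011, -0.985, 0.17], [-1.0, 0.015, 0.023], [-0.026, -0.17, -0.985]]
side 615.6179290207737 [0.01995586 0.90272212 0.4577437 ] [[-0.881, -0.156, 0.447], [-0.473, 0.295, -0.83], [-0.003, -0.943, -0.334]]
```

View pics/top0.png

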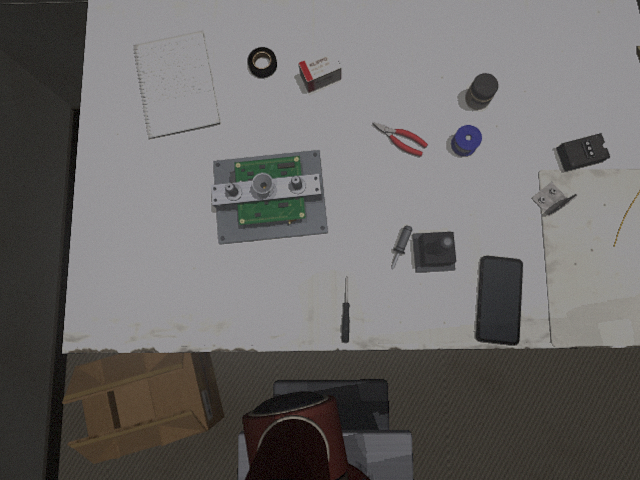

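View pics/side0.png

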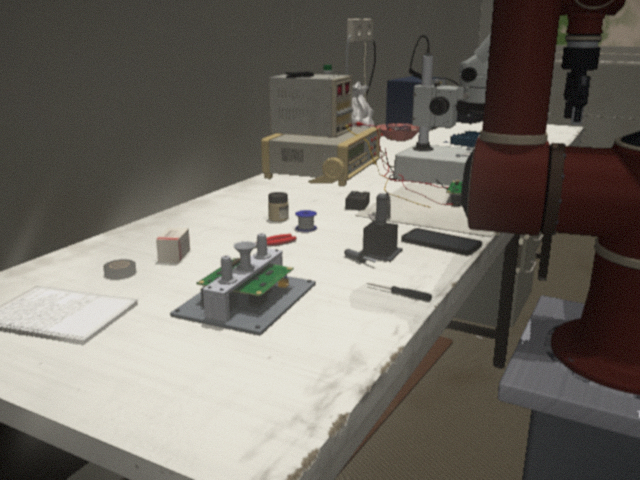

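The top view shows the jig at (268,196) with the wide guide in the middle at (262,183). The rest is at (435,250) with the probe standing in it, its top at (447,242). The smaller look-alike lies at (401,245). The side view agrees with this.

```bash
python3 - <<'E'
from h import *
K,Rc,e=cam('top');d=np.load('top0.npy');P=cloud(d,K,Rc,e)
def blob(c,w,lo,hi):
    u,v=c;q=P[v-w:v+w,u-w:u+w].reshape(-1,3);q=q[(q[:,2]>lo)&(q[:,2]<hi)]
    print(c,len(q),q.mean(0).round(4),((q.min(0)+q.max(0))/2).round(4),np.ptp(q,axis=0).round(3))
blob((447,242),14,.115,.15); blob((435,250),28,.055,.075)
blob((262,183),16,.09,.12);blob((232,188),10,.09,.12);blob((297,182),10,.09,.12)
print(ray(447,242,.129,K,Rc,e),ray(262,183,.102,K,Rc,e))
im=cv2.imread('pics/top0.png')
a=cv2.resize(im[140:280,200:330],None,fx=3.5,fy=3.5,interpolation=2);b=cv2.resize(im[140:280,380:470],None,fx=3.5,fy=3.5,interpolation=2)
cv2.imwrite('pics/crop.png',np.hstack([a,b]))
s=manip.state();i=vision.camera_info('wrist');print(np.round(i['T_tool_cam'],3),i['K'][0][0])
print(Rq(s['tool_rot']).round(3))
E
```

```text
(447, 242) 141 [ 0.4799 -0.2136  0.1271] [ 0.4807 -0.2151  0.1246] [0.021 0.022 0.019]
(435, 250) 761 [ 0.4784 -0.2122  0.0616] [ 0.4809 -0.2149  0.0646] [0.057 0.059 0.019]
(262, 183) 307 [0.5975 0.1037 0.0988] [0.5963 0.1026 0.0982] [0.038 0.036 0.016]
(232, 188) 84 [0.5888 0.1613 0.1006] [0.5897 0.1616 0.0981] [0.016 0.017 0.016]
(297, 182) 82 [0.5996 0.0425 0.1008] [0.6011 0.0427 0.0996] [0.017 0.016 0.014]
[ 0.4800295  -0.21561277  0.129     ] [0.59608668 0.10262593 0.102     ]
[[-0.001 -0.95  -0.313  0.081]
 [ 1.    -0.001  0.001  0.001]
 [-0.001 -0.313  0.95  -0.144]
 [ 0.     0.     0.     1.   ]] 344.2190843961005
[[ 0.956  0.293 -0.   ]
 [ 0.293 -0.956  0.002]
 [ 0.    -0.002 -1.   ]]
```

View pics/crop.png

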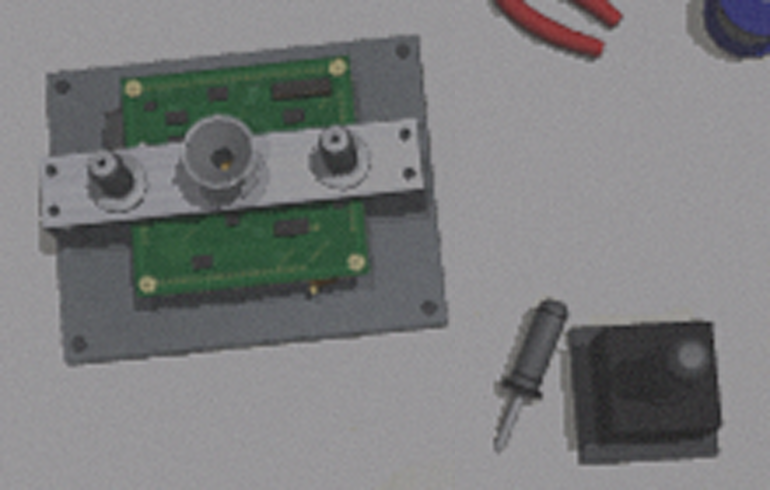

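The crop confirms the wide funnel in the middle of the bridge, with its hole at crop (224,158). The probe stands in the rest with its top at crop (690,356). I'll move above the probe.

Emit:
{"fn": "play_rows", "kwargs": {
  "steps": [
    [[12,-8,0,0,0,0],[45,-31,-5,0,0,0],[85,-60,-10,0,0,0],[124,-87,-15,0,0,0],[163,-115,-20,0,0,0],[202,-143,-20,0,0,0],[241,-170,-20,0,0,0],[280,-198,-20,0,0,0],[320,-226,-20,0,0,0],[355,-250,-20,0,0,0],[383,-270,-20,0,0,0],[396,-279,-20,0,0,0]]
  ],
  "claw": 1
}}

```text
time: 1.1
tool_pos: [0.4723, -0.2226, 0.2512]
tool_rot: [-0.0, 0.989, 0.149, 0.0]
contact_force: [0.5, -1.2, 0.9]
gripper_width: 0.998
grasp_force: 0.0
```

Emit:
{"fn": "play_rows", "kwargs": {
  "steps": [
    [[0,0,0,0,0,0],[0,0,0,0,0,0],[0,0,0,0,0,0]]
  ]
}}

```text
time: 1.35
tool_pos: [0.4714, -0.2248, 0.251]
tool_rot: [-0.0, 0.989, 0.149, -0.0]
contact_force: [0.1, -0.2, -0.6]
gripper_width: 0.999
grasp_force: 0.0
```

```bash
cat > look.py <<'E'
from h import *
import sys
s=manip.state();im,d=vision.grab_frame('wrist');cv2.imwrite(f'pics/{sys.argv[1]}.png',im);np.save('w.npy',d)
print(s['time'],np.round(s['tool_pos'],4),s['gripper_width'],np.round(s['contact_force'],2));print(Rq(s['tool_rot']).round(4))
K,Rc,e=cam('wrist',s);P=cloud(d,K,Rc,e)
c=np.array(eval(sys.argv[2]));lo,hi=float(sys.argv[3]),float(sys.argv[4])
m=(d>0)&(np.hypot(P[...,0]-c[0],P[...,1]-c[1])<.03)&(P[...,2]>lo)&(P[...,2]<hi)
q=P[m];v,u=np.nonzero(m)
print(len(q),q.mean(0).round(4),((q.min(0)+q.max(0))/2).round(4),np.ptp(q,axis=0).round(3),'px',u.mean(),v.mean())
if len(q):
    dl=Rq(s['tool_rot']).T@(np.append(((q.min(0)+q.max(0))/2)[:2],s['tool_pos'][2])-s['tool_pos']);print('tool shift mm',(dl*1000).round(1))
E
python3 look.py w1 '[.48,-.2145]' .12 .14
```

```text
1.35 [ 0.4714 -0.2248  0.251 ] 0.9986443430303286 [ 0.06 -0.23 -0.6 ]
[[ 9.557e-01  2.945e-01 -7.000e-04]
 [ 2.945e-01 -9.557e-01  1.000e-04]
 [-6.000e-04 -3.000e-04 -1.000e+00]]
576 [ 0.484  -0.215   0.1275] [ 0.4828 -0.2153  0.1259] [0.021 0.022 0.012] px 314.359375 213.96006944444446
tool shift mm [13.7 -5.7 -0. ]
```

View pics/w1.png

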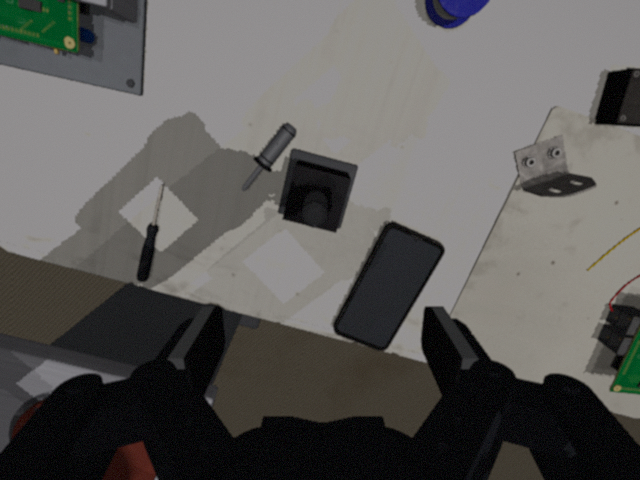

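The wrist view shows the probe top at (314,214) over the black rest, and its measured position agrees with the top camera to within 3 mm. I'll descend and grip.

Emit:
{"fn": "play_rows", "kwargs": {
  "steps": [
    [[6,-3,5,0,0,0],[13,-6,20,0,0,0],[13,-6,45,0,0,0],[13,-6,75,0,0,0],[13,-6,105,0,0,0],[13,-6,130,0,0,0],[13,-6,150,0,0,0],[13,-6,162,0,0,0],[13,-6,165,0,0,0],[13,-6,165,0,0,0]]
  ]
}}

```text
time: 2.23
tool_pos: [0.4816, -0.2161, 0.0855]
tool_rot: [-0.001, 0.989, 0.148, -0.001]
contact_force: [0.7, 0.2, 0.4]
gripper_width: 1.002
grasp_force: 0.0
```

Emit:
{"fn": "play_rows", "kwargs": {
  "steps": [
    [[0,0,0,0,0,0],[0,0,0,0,0,0],[0,0,0,0,0,0],[0,0,0,0,0,0],[0,0,0,0,0,0],[0,0,0,0,0,0],[0,0,0,0,0,0],[0,0,0,0,0,0],[0,0,0,0,0,0],[0,0,0,0,0,0]]
  ],
  "claw": -1
}}

```text
time: 3.07
tool_pos: [0.4827, -0.2161, 0.0871]
tool_rot: [0.0, 0.989, 0.148, 0.0]
contact_force: [0.7, 1.2, 5.9]
gripper_width: 0.236
grasp_force: 58.9
```

Emit:
{"fn": "play_rows", "kwargs": {
  "steps": [
    [[0,0,-4,0,0,0],[0,0,-15,0,0,0],[0,0,-35,0,0,0],[0,0,-60,0,0,0],[0,0,-85,0,0,0],[0,0,-105,0,0,0],[0,0,-118,0,0,0],[0,0,-125,0,0,0],[0,0,-125,0,0,0],[0,0,-125,0,0,0]]
  ]
}}

```text
time: 3.9
tool_pos: [0.4819, -0.2156, 0.2105]
tool_rot: [-0.0, 0.989, 0.148, -0.0]
contact_force: [-0.3, -0.3, -0.5]
gripper_width: 0.243
grasp_force: 58.6
```

```bash
cat > side.py <<'E'
from h import *
import sys
s=manip.state();print(s['time'],np.round(s['tool_pos'],4),s['gripper_width'],s['grasp_force'],np.round(s['contact_force'],2))
r=Rq(s['tool_rot']);g=np.array(s['tool_pos']);out=[]
for n in ('side','top'):
    im,d=vision.grab_frame(n);K,Rc,e=cam(n)
    p=K@(Rc.T@(g-e));u,v=(p[:2]/p[2]).astype(int);print(n,u,v)
    u=min(max(u,66),640-67);v=min(max(v,66),480-67)
    out.append(cv2.resize(im[v-66:v+66,u-66:u+66],(396,396),interpolation=2))
    print('crop origin',u-66,v-66,'scale 3')
cv2.imwrite(f'pics/{sys.argv[1]}.png',np.hstack(out))
E
python3 side.py s1
```

```text
3.9 [ 0.4819 -0.2156  0.2105] 0.24260769891451392 58.60997394804144 [-0.32 -0.35 -0.48]
side 381 153
crop origin 315 87 scale 3
top 458 232
crop origin 392 166 scale 3
```

View pics/s1.png

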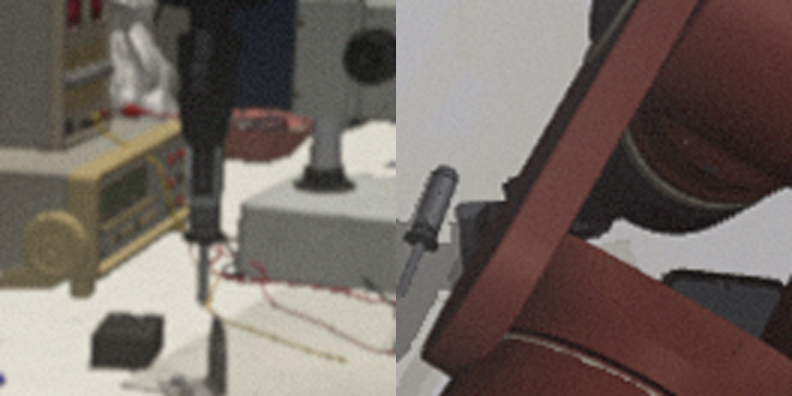

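The side crop shows the probe hanging vertically in the grip, with its guard at (205,238) and tip at (203,302), and clear of the rest. I'll carry it over the funnel.

Emit:
{"fn": "play_rows", "kwargs": {
  "steps": [
    [[5,-7,0,0,0,0],[18,-24,0,0,0,0],[38,-50,0,0,0,0],[60,-80,0,0,0,0],[82,-110,0,0,0,0],[104,-139,0,0,0,0],[126,-168,0,0,0,0],[148,-197,0,0,0,0],[168,-224,0,0,0,0],[186,-248,0,0,0,0],[198,-264,0,0,0,0],[203,-270,0,0,0,0]]
  ]
}}

```text
time: 5.0
tool_pos: [0.5968, 0.1051, 0.2099]
tool_rot: [-0.001, 0.989, 0.15, -0.001]
contact_force: [0.1, 0.0, -0.6]
gripper_width: 0.238
grasp_force: 58.7
```

Emit:
{"fn": "play_rows", "kwargs": {
  "steps": [
    [[0,0,0,0,0,0],[0,0,0,0,0,0],[0,0,0,0,0,0]]
  ]
}}

```text
time: 5.25
tool_pos: [0.5967, 0.1008, 0.2108]
tool_rot: [0.0, 0.989, 0.148, -0.001]
contact_force: [-0.6, 0.5, -1.5]
gripper_width: 0.237
grasp_force: 58.7
```

```bash
python3 side.py s2; python3 look.py w2 '[.597,.103]' .095 .106
python3 - <<'E'
import cv2,numpy as np
a=cv2.imread('pics/s2.png')[:, :396];b=cv2.imread('pics/w2.png');b=cv2.resize(b,(528,396));cv2.imwrite('pics/c2.png',cv2.resize(np.hstack([a,b]),(800,343)))
E
```

```text
5.25 [0.5967 0.1008 0.2108] 0.23728669495752142 58.72814565085264 [-0.56  0.51 -1.5 ]
side 241 181
crop origin 175 115 scale 3
top 252 163
crop origin 186 97 scale 3
5.35 [0.5968 0.1006 0.2112] 0.2385963618498243 [ 0.39 -0.9  -0.75]
[[ 9.565e-01  2.918e-01 -3.000e-04]
 [ 2.918e-01 -9.565e-01 -2.000e-04]
 [-4.000e-04  1.000e-04 -1.000e+00]]
1275 [0.5973 0.1028 0.1003] [0.5977 0.1026 0.0997] [0.038 0.039 0.009] px 318.90980392156865 235.13882352941175
tool shift mm [ 1.4 -1.7 -0. ]
```

View pics/c2.png

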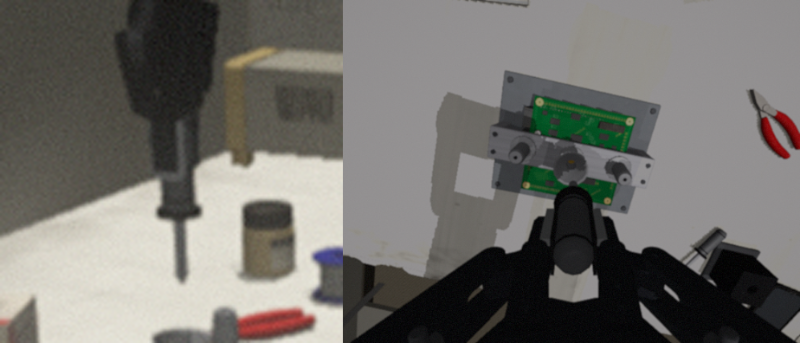

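The side crop shows the probe held straight, with its tip at (182,282) above the funnel at about (185,335). In the wrist view the funnel is at (571,163), just ahead of the probe. I'll check the tip offset with the depth.

```bash
cat > tip.py <<'E'
from h import *
s=manip.state();t=np.array(s['tool_pos']);r=Rq(s['tool_rot'])
print(s['time'],t.round(4),np.round(s['contact_force'],1))
for n in ('side','wrist'):
    s=manip.state();im,d=vision.grab_frame(n);K,Rc,e=cam(n,s);P=cloud(d,K,Rc,e)
    f=Rc[:2,2]/np.hypot(*Rc[:2,2])
    for lo,hi,rad in ((-.075,-.063,.004),(-.063,-.045,.004),(-.03,-.022,.015),(-.022,-.002,.011)):
        m=(d>0)&(np.hypot(*(P[...,:2]-t[:2]).transpose(2,0,1))<.022)&(P[...,2]>t[2]+lo)&(P[...,2]<t[2]+hi)
        if m.sum()<4: continue
        q=P[m];l=np.array([-f[1],f[0]]);a=(q[:,:2]-t[:2])@l;b=(q[:,:2]-t[:2])@f
        print(n,lo,hi,m.sum(),'lateral mm',(500*(a.min()+a.max())).round(1),'mean',(a.mean()*1000).round(1),'w',(np.ptp(a)*1000).round(1),'near+rad',(np.percentile(b,10)*1000+rad*1000).round(1),'zmin',q[:,2].min().round(4),'lat dir(tool)',(r.T@np.append(l,0)).round(2))
E
python3 tip.py
```

```text
5.4 [0.5969 0.1007 0.2113] [-0.6  0.3 -0.1]
side -0.075 -0.063 19 lateral mm -1.9 mean -2.4 w 6.8 near+rad -1.0 zmin 0.1397 lat dir(tool) [ 0.98 -0.2  -0.  ]
side -0.063 -0.045 52 lateral mm -2.5 mean -2.8 w 7.5 near+rad -1.7 zmin 0.1484 lat dir(tool) [ 0.98 -0.2  -0.  ]
side -0.03 -0.022 64 lateral mm -2.8 mean -3.6 w 28.5 near+rad 0.2 zmin 0.1818 lat dir(tool) [ 0.98 -0.2  -0.  ]
side -0.022 -0.002 163 lateral mm -3.2 mean -3.8 w 27.5 near+rad -0.9 zmin 0.1893 lat dir(tool) [ 0.98 -0.2  -0.  ]
wrist -0.075 -0.063 20 lateral mm 0.3 mean 0.3 w 7.8 near+rad 0.3 zmin 0.1439 lat dir(tool) [0. 1. 0.]
wrist -0.063 -0.045 60 lateral mm 0.4 mean 0.3 w 7.7 near+rad 0.2 zmin 0.1484 lat dir(tool) [0. 1. 0.]
wrist -0.03 -0.022 160 lateral mm 0.4 mean 0.4 w 28.8 near+rad 0.6 zmin 0.1855 lat dir(tool) [0. 1. 0.]
wrist -0.022 -0.002 1214 lateral mm 0.4 mean 0.5 w 28.7 near+rad -0.8 zmin 0.1893 lat dir(tool) [0. 1. 0.]
```

```bash
python3 - <<'E'
from h import *
s=manip.state();t=np.array(s['tool_pos'])
im,d=vision.grab_frame('side');K,Rc,e=cam('side');P=cloud(d,K,Rc,e)
f=Rc[:2,2]/np.hypot(*Rc[:2,2]);l=np.array([-f[1],f[0]])
m=(d>0)&(np.hypot(*(P[...,:2]-[.597,.103]).transpose(2,0,1))<.03)&(P[...,2]>.092)&(P[...,2]<.108)
q=P[m];a=(q[:,:2]-t[:2])@l;b=(q[:,:2]-t[:2])@f
print(m.sum(),(a.min()+a.max())*500,a.mean()*1000,np.ptp(a),(b.min()+b.max())*500,np.ptp(b),q[:,2].max())
E
```

```text
208 -0.7857273675722001 -0.5727266673618043 0.036916156414833215 -2.3068047458424443 0.04264005268754657 0.1034862562856258
```

Both cameras agree on a shift of about (+1.2, -2) mm to line up. I'll correct and lower it in stages.

Emit:
{"fn": "play_rows", "kwargs": {
  "steps": [
    [[1.2,-2,0,0,0,0],[1.2,-2,5,0,0,0],[1.2,-2,15,0,0,0],[1.2,-2,26,0,0,0],[1.2,-2,36,0,0,0],[1.2,-2,42,0,0,0],[1.2,-2,45,0,0,0],[1.2,-2,48,0,0,0],[1.2,-2,50,0,0,0],[1.2,-2,50,0,0,0]]
  ]
}}

```text
time: 6.38
tool_pos: [0.5977, 0.1041, 0.1611]
tool_rot: [-0.0, 0.989, 0.148, -0.0]
contact_force: [0.5, -1.6, -1.5]
gripper_width: 0.241
grasp_force: 58.7
```

```bash
python3 tip.py | head -3
```

```text
6.3833 [0.5977 0.1041 0.1611] [ 0.5 -1.6 -1.5]
side -0.075 -0.063 103 lateral mm -3.8 mean -3.6 w 28.5 near+rad -9.8 zmin 0.0862 lat dir(tool) [ 0.98 -0.19 -0.  ]
side -0.063 -0.045 148 lateral mm -2.6 mean -2.5 w 37.3 near+rad -12.5 zmin 0.0981 lat dir(tool) [ 0.98 -0.19 -0.  ]
```

Emit:
{"fn": "play_rows", "kwargs": {
  "steps": [
    [[0,0,2,0,0,0],[0,0,4,0,0,0],[0,0,6,0,0,0],[0,0,8,0,0,0],[0,0,10,0,0,0],[0,0,12,0,0,0],[0,0,12,0,0,0]]
  ]
}}

```text
time: 7.07
tool_pos: [0.5973, 0.104, 0.1486]
tool_rot: [-0.0, 0.989, 0.148, -0.001]
contact_force: [0.6, 0.3, -1.2]
gripper_width: 0.243
grasp_force: 58.7
```

No contact, and the tip is in the hole. I'll keep lowering.

Emit:
{"fn": "play_rows", "kwargs": {
  "steps": [
    [[0,0,2,0,0,0],[0,0,4,0,0,0],[0,0,6,0,0,0],[0,0,8,0,0,0],[0,0,10,0,0,0],[0,0,11,0,0,0],[0,0,11,0,0,0]]
  ]
}}

```text
time: 7.65
tool_pos: [0.5974, 0.104, 0.1379]
tool_rot: [-0.0, 0.989, 0.148, -0.0]
contact_force: [-0.5, 0.1, -1.3]
gripper_width: 0.237
grasp_force: 58.7
```

Emit:
{"fn": "play_rows", "kwargs": {
  "steps": [
    [[0,0,1,0,0,0],[0,0,2,0,0,0],[0,0,2.5,0,0,0],[0,0,2.5,0,0,0]]
  ]
}}

```text
time: 7.98
tool_pos: [0.5976, 0.1041, 0.1357]
tool_rot: [-0.0, 0.989, 0.148, -0.0]
contact_force: [0.4, 0.0, -0.5]
gripper_width: 0.235
grasp_force: 58.7
```

```bash
python3 side.py s3
```

```text
7.9833 [0.5976 0.1041 0.1357] 0.2352194982841023 58.69606658148314 [ 0.39  0.02 -0.54]
side 241 225
crop origin 175 159 scale 3
top 258 176
crop origin 192 110 scale 3
```

View pics/s3.png

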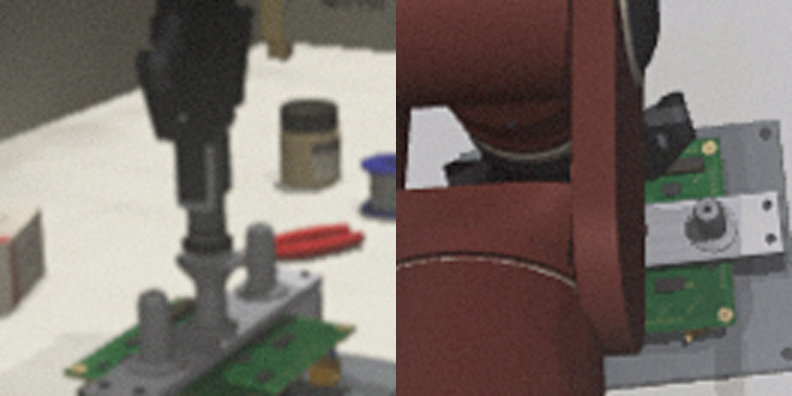

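The side crop shows the guard at (207,243) just above the funnel mouth at (210,260), so the probe is almost fully in. I'll go down until it touches.

Emit:
{"fn": "play_rows", "kwargs": {
  "steps": [
    [[0,0,0.7,0,0,0],[0,0,1.4,0,0,0],[0,0,1.4,0,0,0],[0,0,1.4,0,0,0]]
  ]
}}

```text
time: 8.42
tool_pos: [0.5979, 0.1041, 0.1349]
tool_rot: [0.0, 0.989, 0.148, 0.0]
contact_force: [-0.1, -0.1, 2.5]
gripper_width: 0.241
grasp_force: 59.0
```

Emit:
{"fn": "play_rows", "kwargs": {
  "steps": [
    [[0,0,0.6,0,0,0],[0,0,0.6,0,0,0],[0,0,0.6,0,0,0]]
  ]
}}

```text
time: 8.67
tool_pos: [0.5981, 0.1041, 0.1346]
tool_rot: [0.0, 0.989, 0.148, 0.001]
contact_force: [-0.8, 0.2, 5.3]
gripper_width: 0.237
grasp_force: 59.4
```

Force builds as it goes down, so the tip is on the contact. I'll open the gripper and retreat upward.

Emit:
{"fn": "play_rows", "kwargs": {
  "steps": [
    [[0,0,0,0,0,0],[0,0,0,0,0,0],[0,0,0,0,0,0],[0,0,0,0,0,0],[0,0,0,0,0,0],[0,0,0,0,0,0],[0,0,0,0,0,0],[0,0,0,0,0,0],[0,0,0,0,0,0],[0,0,0,0,0,0]]
  ],
  "claw": 1
}}

```text
time: 9.5
tool_pos: [0.5977, 0.1041, 0.1338]
tool_rot: [-0.0, 0.989, 0.148, 0.0]
contact_force: [0.7, -0.3, -0.1]
gripper_width: 1.003
grasp_force: 0.0
```

Emit:
{"fn": "play_rows", "kwargs": {
  "steps": [
    [[0,0,-5,0,0,0],[0,0,-15,0,0,0],[0,0,-35,0,0,0],[0,0,-60,0,0,0],[0,0,-85,0,0,0],[0,0,-110,0,0,0],[0,0,-130,0,0,0],[0,0,-140,0,0,0],[0,0,-140,0,0,0],[0,0,-140,0,0,0]]
  ]
}}

```text
time: 10.33
tool_pos: [0.5978, 0.104, 0.2742]
tool_rot: [0.0, 0.989, 0.148, 0.0]
contact_force: [-0.0, -0.1, -0.3]
gripper_width: 0.999
grasp_force: 0.0
```

```bash
python3 look.py w3 '[.597,.104]' .165 .19; python3 - <<'E'
from h import *
im,d=vision.grab_frame('side');K,Rc,e=cam('side');P=cloud(d,K,Rc,e)
m=(d>0)&(np.hypot(*(P[...,:2]-[.597,.103]).transpose(2,0,1))<.03)&(P[...,2]>.06)&(P[...,2]<.2)
print(P[m][:,2].max())
a=cv2.resize(im[140:300,170:310],(420,480),interpolation=2);b=cv2.imread('pics/w3.png')[80:400,160:540]
cv2.imwrite('pics/f.png',np.hstack([a,cv2.resize(b,(380,480))]))
E
```

```text
10.3333 [0.5978 0.104  0.2742] 0.9986233436494535 [-0.05 -0.08 -0.27]
[[ 9.560e-01  2.934e-01  1.000e-03]
 [ 2.934e-01 -9.560e-01  1.000e-04]
 [ 1.000e-03  2.000e-04 -1.000e+00]]
656 [0.6029 0.0903 0.174 ] [0.6014 0.0896 0.1717] [0.022 0.021 0.013] px 341.0411585365854 240.0548780487805
tool shift mm [-0.8 14.8  0. ]
0.17660923631019804
```

View pics/f.png

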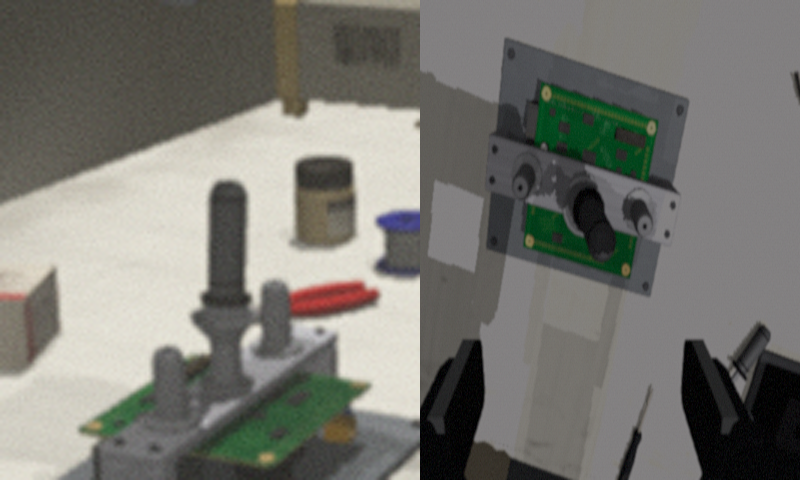

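The side view shows the probe standing in the wide funnel, guard just above the mouth, and its measured top height of 176.6 mm matches the 177 mm of a seated probe. The wrist view shows it leaning about 7°, which is the hole's own play (3 mm over 24 mm). The gripper is clear, so I'll hand in.

```bash
python3 -c "
from plant import order;print(order.job_done())"
```

```text
the job is handed in; nothing more can be done
None
```

The probe is seated tip-down on the contact in the wide guide and stands by itself, leaning about 7° in the hole's play; the gripper is clear and the job was handed in at about 10.5 s.

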